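# Take the brass coupling from the tip-out parts bin

### The arm

A 7-joint arm with a two-finger parallel gripper is mounted at the origin on the work surface. World frame = base frame: x ahead of the robot, y to its left, z up, the work surface at z = 0. Lengths are in m, angles in rad, forces in N, time in s.
With the tool pointing down it reaches from about 0.35 to 0.9 m from the base axis. Payload 19.9 kg.
Tool frame: the origin (TCP) lies between the finger pads; the fingertips stand 22 mm ahead of it and the grasp point (between the pads) lies 3 mm ahead of it (bot.tip_reach is the distance from the TCP to the fingertips, in m); x points along the fingers, y is the direction in which the jaws open and shut, and the axes are right-handed (so a half turn about x gives the same grasp; the last joint's range is limited). The gripper opens to 94 mm and grips with 3 to 60 N. Pads are 16 mm wide; open, the fingers measure 119 mm over their backs; the gripper's body (75 mm by 177 mm) begins 78 mm behind the grasp point.
Start: joints at [1.29, 0.417, -0.01, 1.614, 0.005, 1.111, -0.053], TCP at [0.148, -0.607, 0.204] pointing down, gripper open.
Joint ranges: [-2.81, 2.81], [-0.39, 2.02], [-1.27, 1.25], [0.06, 2.57], [-1.19, 4.33], [0.19, 2], [-2.82, 2.82]. Speed limits (rad/s): [1.89, 1.89, 2.39, 2.39, 3.01, 3.01, 3.01].

### API

Orientations are given as a unit quaternion [x, y, z, w].
In Python, from plant import bot gives the robot as it stands.
- The arm moves only by the shell command python3 -m creep 'ROWS' [FORCE]. ROWS is JSON, a list of rows, each a list of 5 numbers: the shift along the tool's x, y, z in cm, then the turn about the tool's x in degrees, then the opening, from 0 (shut) to 1 (fully open). In form: [[x, y, z, twist, jaw], ...]. A call has 1 to 10 rows; each row shifts and turns the commanded pose from where the row before left it, along the tool's axes as they then stand; what a row does not reach is not made up. A row lasts 1/12 s, in which the tool goes at most 41.7 mm and 7.16 degrees, less where a joint would pass 70% of its speed; a pose out of reach is approached as far as the arm can. A call with a gripper value outside its range is refused whole. The fingers move at their own pace and stop on an object; FORCE is the grip in N (left out, the last holds). Time passes only in rows, so rows that do not move let the fingers close. It gives the time, the measured TCP pose, the force and the opening at its end, in the units of the state.
- bot.get_obs(): the state, without advancing time (a new reading comes with each control period).
- bot.read_camera(name): name is "scene" or "top" or "wrist"; returns a dict with "frame" (480x640x3 uint8, blue, green, red), "z_map" (480x640 float32, m along the optical axis (not along the pixel's ray), 0 where there is no reading), "intrinsics" (3x3 intrinsics, pixels), "k1" (the pictures are not rectified: a ray, as slopes to the right and down, at radius r is drawn at 1 + k1 r^2 times it, then the intrinsics apply), "position" and "attitude" of the camera in the world; the wrist camera has in their place "hand_eye" (4x4, takes a point from camera to tool coordinates, whose origin is the TCP and whose axes are the tool frame's). Camera axes: x right, y down, z forward; pixel columns grow to the right and rows downward; lengths in m; the calibration is good to about 2 mm. A picture is of the moment at which its call begins: read the wrist's pose just before it.
- bot.finish_job(): hands the job in, once; it reports no verdict.
The state is a dict: "time": time; "joints": joint angles; "joint_velocities": joint speeds; "effort": joint torques, N m; "position": TCP position; "orientation": TCP orientation; "ft_force": force on the tool from outside, world axes, zero at the start; "moment": the same for the moment, N m; "width": finger opening in m.
Only numpy, scipy, OpenCV 4.12 (cv2) and the standard library are available. Lean on these libraries where they do the work, as an engineer would, in place of code of your own. Each camera call takes 0.05 s, during which the arm holds its last target.

### The job

The coffee machine is being plumbed in. Tip the red-fronted parts bin all the way forward towards you, take the brass pipe coupling out from its back and set it down, without dropping it, in the shallow square steel tray. The red bin may stay tipped forward.

Things in the scene. Friction and masses are not known exactly. Their poses are not given: they have to be found in the camera images.
- red_bin (a joint): Tilt of the red-fronted bin about its low pivot, rad. 0 = leaning back on its rear rest (start); 0.70 = fully forward, floor level, at its front stop. Stiff hinge: stays where left; about 5 N at the rim moves it. A like blue bin (212 mm tall) with a grey coupling stands left or right of it, not needed. The rim moves 118 mm towards the robot, 210 to 222 mm above the table.
- red_bin_rim (a point): Middle of the red panel's top rim (8 mm bar, 150 long), open behind: a shut finger dips in and pulls. Bin axes: x to its back, y along rim and pivot, z up the panel (vertical at 0.70). In mm: pivot at x 68, z -180 (30 above table); floor top z -90; back wall inside x 133; side walls inside y +-72; these walls 35 high. Panel 3.5 thick.
- brass_coupling_center (a point): Centre of the brass coupling: round fitting 28 mm in diameter, 50 long along its own y, flat ends, 90 g. Lies parallel to the rim in a 30 mm wide channel (8 mm high rib and step) at the back of the red bin's floor, under the leaning panel until the bin is tipped. Bin level: centre 14 mm above its floor, 100 behind the panel, 33 from the back wall; 35 mm or more free past each end.
- tray: Shallow square open tray of bare steel, fixed, 150 x 150 mm outside, walls 3 mm thick and 16 mm high, floor 3 mm thick. Origin at the centre of its underside, on the table; x and y along its sides.
Mind the look-alikes: they are no part of the job. There is more than one size of the tray; the job needs the larger.

How it is judged:
By the outcome, as a careful person would: the job done as asked, in the order asked, and still so for the second after the job is handed in, with the robot touching nothing.
It also fails if it takes over 54 s, if anything falls off the work surface, if the arm or the gripper's body presses on something with over 40 N, if the wrist force passes 120 N, or if a joint passes its speed limit or range.

## Working session

There is one attempt and no reset: what is moved stays moved. The work goes in short steps, Python scripts to look and compute and a shell command to move; the robot and the scene stay as the last step left them, time stands still between calls to the robot, and variables do not carry over. Pictures are saved under pics/ and viewed, and the job is handed in when it is done.

```bash
ls; mkdir -p pics
cat > h.py <<'E'
import numpy as np, cv2
from scipy.spatial.transform import Rotation as R
from plant import bot
def cam(name):
    o=bot.get_obs(); c=bot.read_camera(name)
    if name=='wrist':
        T=np.eye(4);T[:3,:3]=R.from_quat(o['orientation']).as_matrix();T[:3,3]=o['position'];c['T']=T@np.array(c['hand_eye'])
    else:
        T=np.eye(4);a=np.array(c['attitude']);T[:3,:3]=a if a.shape==(3,3) else R.from_quat(a).as_matrix();T[:3,3]=c['position'];c['T']=T
    return c
def rays(c,uv):
    K=np.array(c['intrinsics']);uv=np.array(uv,float).reshape(-1,1,2)
    n=cv2.undistortPoints(uv,K,np.array([c['k1'],0,0,0,0.]),None,None,None) if False else cv2.undistortPoints(uv,K,np.array([c['k1'],0,0,0.]))
    n=n.reshape(-1,2);return np.c_[n,np.ones(len(n))]
def onplane(c,uv,z):
    d=rays(c,uv)@c['T'][:3,:3].T;p=c['T'][:3,3];return p+d*((z-p[2])/d[:,2])[:,None]
def bydepth(c,uv):
    uv=np.array(uv).reshape(-1,2);z=np.array([c['z_map'][int(v),int(u)] for u,v in uv])
    return (rays(c,uv)*z[:,None])@c['T'][:3,:3].T+c['T'][:3,3]
E
python3 - <<'E'
from h import *
for n in ['scene','top','wrist']:
    c=cam(n);cv2.imwrite(f'pics/{n}0.png',c['frame']);print(n,c['k1'],c['intrinsics'],c['T'].round(3))
o=bot.get_obs();print(o)
E
```

```text
pics
scene -0.09544004974626082 [[481.74522216   0.         317.01341158]
 [  0.         481.74522216 237.55721942]
 [  0.           0.           1.        ]] [[-0.728  0.406 -0.552  1.092]
 [ 0.686  0.406 -0.604  0.633]
 [-0.021 -0.818 -0.574  0.802]
 [ 0.     0.     0.     1.   ]]
top -0.17174214789835313 [[603.8884721    0.         305.344076  ]
 [  0.         603.8884721  244.96201782]
 [  0.           0.           1.        ]] [[ 0.024 -0.985  0.174  0.281]
 [-1.    -0.02   0.022 -0.046]
 [-0.018 -0.174 -0.985  1.216]
 [ 0.     0.     0.     1.   ]]
wrist -0.00049063841479237 [[427.60780756   0.         321.94937512]
 [  0.         427.60780756 239.78123076]
 [  0.           0.           1.        ]] [[ 0.237 -0.945 -0.224  0.214]
 [-0.971 -0.231 -0.054 -0.59 ]
 [-0.001  0.231 -0.973  0.386]
 [ 0.     0.     0.     1.   ]]
{'time': 0.15, 'joints': array([ 1.28949207,  0.41786506, -0.01027102,  1.61400043,  0.00470758,
        1.11070047, -0.0529792 ]), 'joint_velocities': array([-5.31518228e-04, -2.27301978e-03,  1.33215969e-04, -1.30857776e-03,
        1.18974629e-03,  6.62265368e-04, -4.54740330e-05]), 'effort': array([ 1.20548291e-03, -8.51530409e+01,  6.38358090e-01, -4.26140499e+01,
       -4.89500735e-02,  1.72168168e-02,  1.00361544e-04]), 'position': array([ 0.14835018, -0.6068525 ,  0.20366645]), 'orientation': array([-0.70195535, -0.0849092 ,  0.70210429, -0.0842537 ]), 'ft_force': array([-0.54108116,  0.33418097, -0.59937751]), 'moment': array([ 0.02240644, -0.04026123,  0.04661365]), 'width': 0.09371240836481252}
```

View pics/scene0.png

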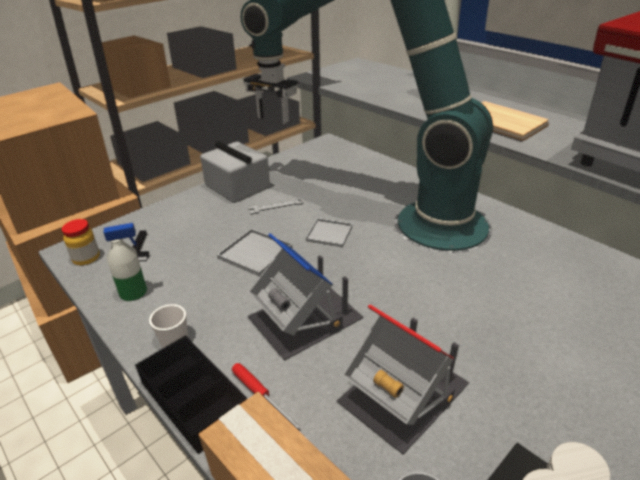

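View pics/top0.png

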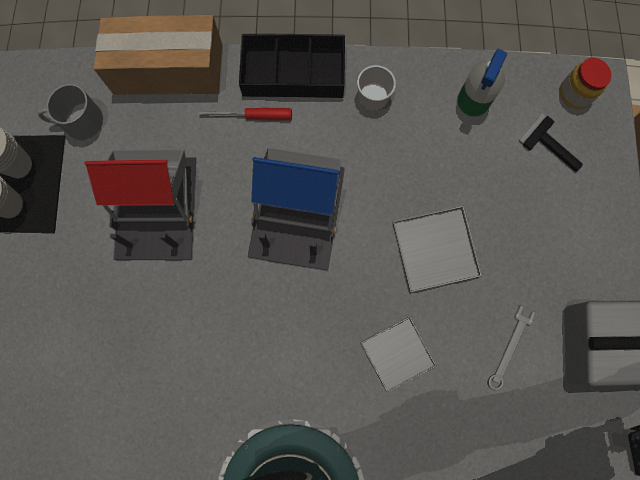

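View pics/wrist0.png

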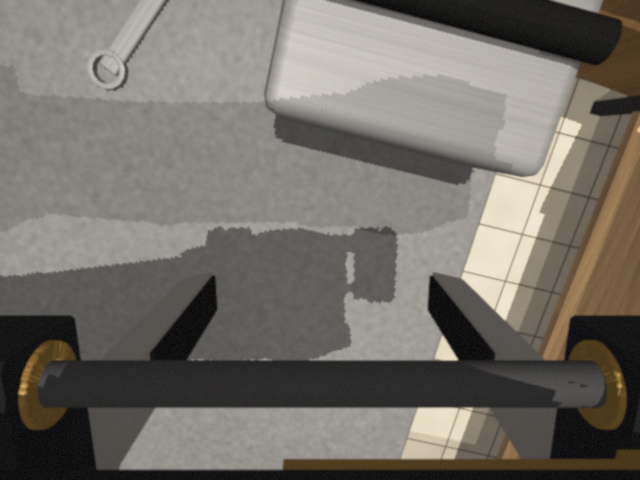

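The top view shows the red bin at (130,180) and the blue bin at (295,185). The larger tray is at (437,250) and the smaller one at (398,354). The scene view shows the brass coupling in the red bin at (388,383).

Run:
```python
from h import *
c=cam('top');f=c['frame'];hsv=cv2.cvtColor(f,cv2.COLOR_BGR2HSV)
m=((hsv[...,0]<8)|(hsv[...,0]>172))&(hsv[...,1]>150)&(hsv[...,2]>80)
m[:, 220:]=0
ys,xs=np.nonzero(m);P=bydepth(c,np.c_[xs,ys]);print(len(P))
# rim: top rows
sel=(P[:,2]>0.195)
print('zmax',np.percentile(P[:,2],[1,50,95,99]))
cnt,_=cv2.findContours(m.astype(np.uint8),0,2);k=max(cnt,key=cv2.contourArea)
q=cv2.boxPoints(cv2.minAreaRect(k));print('red box',q)
ap=cv2.approxPolyDP(k,4,True).reshape(-1,2);print(ap);print(bydepth(c,np.clip(ap,0,639)).round(3));print(onplane(c,ap,0.211).round(3))
# trays
# gray bright inside regions
g=cv2.cvtColor(f,cv2.COLOR_BGR2GRAY)
for (x0,y0,x1,y1) in [(380,195,495,305),(350,308,445,400)]:
    s=g[y0:y1,x0:x1];t,b=cv2.threshold(s,0,255,cv2.THRESH_OTSU)
    b=cv2.morphologyEx(b,cv2.MORPH_CLOSE,np.ones((5,5)));cn,_=cv2.findContours(b,0,2);k=max(cn,key=cv2.contourArea)
    r=cv2.minAreaRect(k);q=cv2.boxPoints(r)+[x0,y0];W=onplane(c,q,0.008);print('tray',W.round(3).tolist(),W.mean(0).round(4),np.linalg.norm(np.diff(W[:,:2],axis=0),axis=1))
s=cam('scene');f2=s['frame'];hs=cv2.cvtColor(f2,cv2.COLOR_BGR2HSV)
m2=((hs[...,0]<8)|(hs[...,0]>172))&(hs[...,1]>150)&(hs[...,2]>80)
m2[:300]=0;m2[:, :350]=0;m2[400:]=0;m2[:,460:]=0
ys,xs=np.nonzero(m2);P=bydepth(s,np.c_[xs,ys])
i=[xs.argmin(),xs.argmax()];print('scene rim ends',xs[i],ys[i],P[i].round(3)); print(np.median(P,0))
cr=[cv2.resize(f[130:280,70:350],None,fx=2.6,fy=2.6),]
cv2.imwrite('pics/c1.png',cr[0]);cv2.imwrite('pics/c2.png',cv2.resize(f2[220:450,230:480],None,fx=2.5,fy=2.5))
```

```text
3466
zmax [0.14268024 0.18103752 0.21527567 0.2179941 ]
red box [[ 85. 160.]
 [173. 160.]
 [173. 204.]
 [ 85. 204.]]
[[ 85 162]
 [ 92 165]
 [ 86 166]
 [ 97 204]
 [173 203]
 [166 160]]
[[0.601 0.376 0.213]
 [0.595 0.361 0.214]
 [0.594 0.374 0.211]
 [0.54  0.372 0.144]
 [0.544 0.225 0.145]
 [0.604 0.225 0.215]]
[[0.601 0.376 0.211]
 [0.596 0.362 0.211]
 [0.594 0.374 0.211]
 [0.524 0.346 0.211]
 [0.527 0.208 0.211]
 [0.605 0.227 0.211]]
tray [[0.55, -0.198, 0.008], [0.587, -0.347, 0.008], [0.438, -0.377, 0.008], [0.403, -0.23, 0.008]] [ 0.4946 -0.2882  0.008 ] [0.15431973 0.15219663 0.15133644]
tray [[0.3, -0.133, 0.008], [0.354, -0.231, 0.008], [0.256, -0.284, 0.008], [0.204, -0.186, 0.008]] [ 0.2787 -0.2085  0.008 ] [0.11189177 0.11143446 0.11107085]
scene rim ends [369 440] [306 349] [[0.604 0.231 0.212]
 [0.599 0.379 0.213]]
[0.60251642 0.31543173 0.21248996]
```

View pics/c1.png

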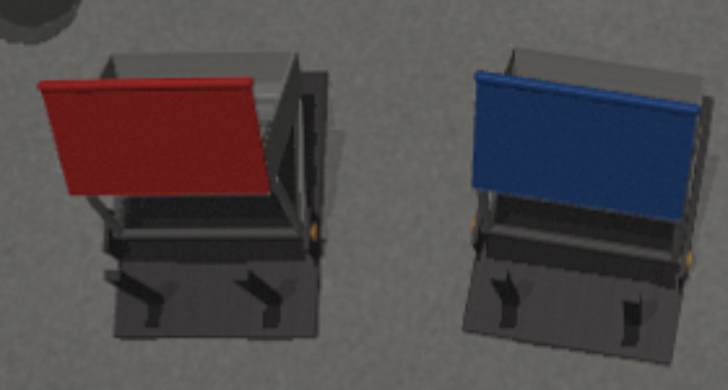

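View pics/c2.png

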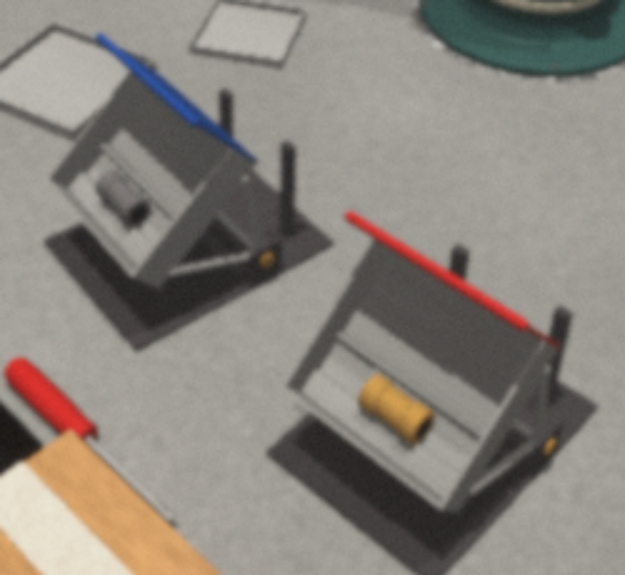

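```bash
cat >> h.py <<'E'
YAW=0.027
def go(target,jaw=np.array([-np.sin(YAW),np.cos(YAW)])):
    o=bot.get_obs();M=R.from_quat(o['orientation']).as_matrix()
    y=M[:,1]; a=np.arctan2(y[1],y[0]); b=np.arctan2(jaw[1],jaw[0])
    d=(b-a+np.pi/2)%np.pi-np.pi/2
    sg=np.sign(M[2,0]) # tool x down -> twist about x is -yaw
    tw=d*sg
    M2=M@R.from_rotvec([tw,0,0]).as_matrix()
    dv=np.array(target)-o['position']
    print('pos',o['position'].round(4),'axis',M[:,0].round(3),'twist deg',np.degrees(tw).round(1),'shift now cm',(M.T@dv*100).round(2),'after twist',(M2.T@dv*100).round(2),'t',round(o['time'],2),'w',round(o['width'],4),'F',np.round(o['ft_force'],1))
E
python3 - <<'E'
from h import *
print(R.from_quat(bot.get_obs()['orientation']).as_matrix().round(3))
go([0.148,-0.607,0.32]);go([0.635,0.302,0.30])
c=cam('top'); print('pivot',onplane(c,[[70+315/2.6,130+232/2.6],[70+115/2.6,130+335/2.6],[70+315/2.6,130+337/2.6]],0.03).round(3))
E
```

```text
[[-0.     0.238 -0.971]
 [ 0.001 -0.971 -0.238]
 [-1.    -0.001  0.   ]]
pos [ 0.1484 -0.607   0.2039] axis [-0.     0.001 -1.   ] twist deg 12.2 shift now cm [-1.161e+01 -1.000e-02  4.000e-02] after twist [-11.61  -0.     0.04] t 0.25 w 0.0943 F [-1.2 -0.2  0.6]
pos [ 0.1484 -0.607   0.2039] axis [-0.     0.001 -1.   ] twist deg 12.2 shift now cm [ -9.57 -76.74 -68.86] after twist [ -9.57 -89.55 -51.09] t 0.25 w 0.0943 F [-1.2 -0.2  0.6]
pivot [[0.538 0.214 0.03 ]
 [0.453 0.369 0.03 ]
 [0.456 0.209 0.03 ]]
```

```bash
python3 -m creep '[[-4,0,0,6.1,0],[-4,0,0,6.1,0],[-3,0,-2,0,0],[0,-2.8,-2.8,0,0],[0,-2.8,-2.8,0,0],[0,-2.8,-2.8,0,0],[0,-2.8,-2.8,0,0],[0,-2.8,-2.8,0,0],[0,-2.8,-2.8,0,0],[0,-2.8,-2.8,0,0]]' 20; python3 -m creep '[[0,-3.3,-2.2,0,0],[0,-3.3,-2.2,0,0],[0,-3.3,-2.2,0,0],[0,-3.3,-2.2,0,0],[0,-3.3,-2.2,0,0],[0,-3.3,-2.2,0,0],[0,-3.3,-2.2,0,0],[0,-3.3,-2.2,0,0],[0,-3.3,-2.2,0,0]]'; python3 -c "
from h import *
go([0.635,0.302,0.30])"
```

```text
time: 1.13
position: [0.3601, -0.4037, 0.3143]
orientation: [0.707, 0.009, -0.707, 0.01]
ft_force: [1.1, -0.8, 0.1]
width: 0.0304
time: 1.88
position: [0.5497, -0.1014, 0.3143]
orientation: [0.707, 0.009, -0.707, 0.009]
ft_force: [0.8, -0.9, -1.2]
width: 0.0007
pos [ 0.5497 -0.1014  0.3143] axis [ 0. -0. -1.] twist deg -0.0 shift now cm [  1.43 -40.1   -9.6 ] after twist [  1.43 -40.09  -9.62] t 1.88 w 0.0007 F [ 0.8 -0.9 -1.2]
```

```bash
python3 -m creep '[[0,-4,-0.9,0,0],[0,-4,-0.9,0,0],[0,-4,-0.9,0,0],[0,-4,-0.9,0,0],[0,-4,-0.9,0,0],[0,-4,-0.9,0,0],[0,-4,-0.9,0,0],[0,-4,-0.9,0,0],[0,-4,-0.9,0,0],[0,-4,-0.9,0,0]]'; python3 -m creep '[[0,0,0,0,0],[0,0,0,0,0],[0,0,0,0,0]]';  python3 - <<'E'
from h import *
go([0.632,0.302,0.212])
c=cam('wrist');cv2.imwrite('pics/w1.png',c['frame'])
f=c['frame'];hs=cv2.cvtColor(f,cv2.COLOR_BGR2HSV)
m=((hs[...,0]<8)|(hs[...,0]>172))&(hs[...,1]>120)&(hs[...,2]>60)
ys,xs=np.nonzero(m);P=bydepth(c,np.c_[xs,ys]);k=np.abs(P[:,2]-.213)<.012
print(k.sum(),P[k].min(0),P[k].max(0),P[k].mean(0), np.polyfit(P[k][:,1],P[k][:,0],1))
E
```

```text
time: 2.72
position: [0.6284, 0.3009, 0.3141]
orientation: [0.707, 0.009, -0.707, 0.009]
ft_force: [1.8, -0.1, -0.2]
width: 0.0007
time: 2.97
position: [0.6284, 0.2987, 0.3138]
orientation: [-0.707, -0.009, 0.707, -0.01]
ft_force: [-0.8, -1.1, -0.1]
width: 0.0003
pos [0.6284 0.2987 0.3138] axis [-0. -0. -1.] twist deg -0.0 shift now cm [10.18 -0.33 -0.38] after twist [10.18 -0.33 -0.38] t 2.97 w 0.0003 F [-0.8 -1.1 -0.1]
2672 [0.58697571 0.22792968 0.2010034 ] [0.60704137 0.37888225 0.21904447] [0.59939812 0.30504396 0.21275885] [-0.0216489   0.60600198]
```

View pics/w1.png

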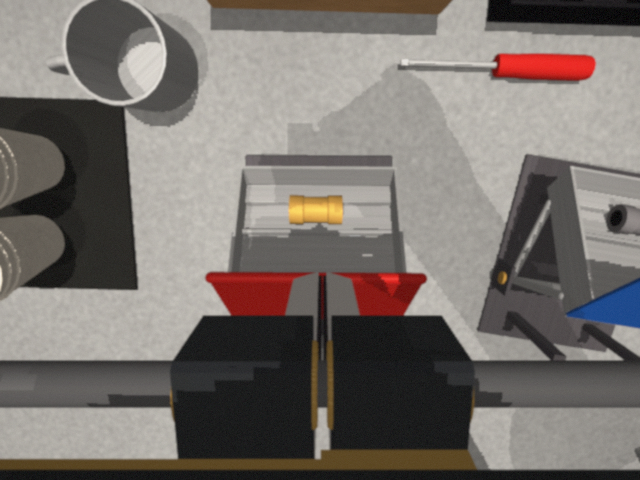

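The wrist view shows the red rim at row 277, columns 207-425, with the fingers just behind it and the brass coupling at (315,210). The blue bin's grey coupling is at the far right. The brass one under the red rim is the target. Next I dip behind the rim.

```bash
python3 -m creep '[[3,-0.4,-0.6,0,0],[3,0,0,0,0],[2.5,0,0,0,0],[1.7,0,0,0,0],[0,0,1,0,0],[0,0,0.8,0,0],[0,0,0.8,0,0],[0,0,0.8,0,0]]'; python3 -m creep '[[-0.2,0,0.8,0,0],[-0.2,0,0.8,0,0],[-0.2,0,0.8,0,0],[-0.1,0,0.8,0,0],[-0.1,0,0.8,0,0],[0,0,0.8,0,0],[0,0,0.8,0,0]]'
```

```text
time: 3.68
position: [0.6017, 0.3013, 0.2146]
orientation: [0.709, 0.009, -0.705, 0.009]
ft_force: [8.3, -0.7, 10.7]
width: 0.0008
time: 4.27
position: [0.5433, 0.301, 0.2202]
orientation: [-0.707, -0.01, 0.707, -0.009]
ft_force: [2.7, -0.2, 1.8]
width: 0.0004
```

```bash
python3 -m creep '[[0.1,0,0.8,0,0],[0.1,0,0.8,0,0],[0.1,0,0.8,0,0],[0.2,0,0.8,0,0],[0.2,0,0.8,0,0],[0.2,0,0.8,0,0]]'; python3 -m creep '[[0.2,0,0.5,0,0],[0.1,0,0.5,0,0]]';python3 -m creep '[[0,0,0.4,0,0],[0,0,0,0,0]]'
```

```text
time: 4.77
position: [0.4953, 0.2995, 0.2108]
orientation: [-0.707, -0.01, 0.707, -0.009]
ft_force: [1.7, 0.0, 0.3]
width: 0.0003
time: 4.93
position: [0.4855, 0.2992, 0.2077]
orientation: [-0.707, -0.009, 0.707, -0.01]
ft_force: [2.2, -0.3, -1.7]
width: 0.0002
time: 5.1
position: [0.482, 0.299, 0.2081]
orientation: [0.707, 0.009, -0.707, 0.01]
ft_force: [2.0, 0.2, -1.7]
width: 0.0005
```

```bash
python3 -m creep '[[0,0,0.4,0,0],[0,0,0.2,0,0]]';python3 -m creep '[[0,0,0.3,0,0],[0,0,0,0,0]]'
python3 - <<'E'
from h import *
for n in ['top','scene']:
    c=cam(n);cv2.imwrite(f'pics/{n}1.png',c['frame'])
    f=c['frame'];hs=cv2.cvtColor(f,cv2.COLOR_BGR2HSV)
    m=((hs[...,0]<8)|(hs[...,0]>172))&(hs[...,1]>120)&(hs[...,2]>60)
    ys,xs=np.nonzero(m);P=bydepth(c,np.c_[xs,ys]);k=(np.abs(P[:,2]-.21)<.012)&(P[:,1]>.15)&(P[:,1]<.45)
    print(k.sum(),P[k].min(0),P[k].max(0),P[k].mean(0), np.polyfit(P[k][:,1],P[k][:,0],1))
cv2.imwrite('pics/c3.png',cv2.resize(c['frame'][200:450,250:550],None,fx=2.4,fy=2.4))
E
```

```text
time: 5.27
position: [0.4803, 0.2987, 0.209]
orientation: [0.71, 0.01, -0.704, 0.008]
ft_force: [37.2, 4.9, -13.0]
width: 0.0003
time: 5.43
position: [0.4789, 0.2983, 0.2101]
orientation: [0.711, 0.009, -0.703, 0.007]
ft_force: [28.9, -2.1, 6.4]
width: 0.0002
54 [0.46614758 0.22208769 0.19875179] [0.47200078 0.26422464 0.2176802 ] [0.46868902 0.23566368 0.21315798] [-0.04501071  0.47929641]
376 [0.46496102 0.22926381 0.19803243] [0.48821681 0.37606395 0.21439836] [0.47069436 0.30731078 0.2062982 ] [-0.02326738  0.47784468]
```

View pics/c3.png

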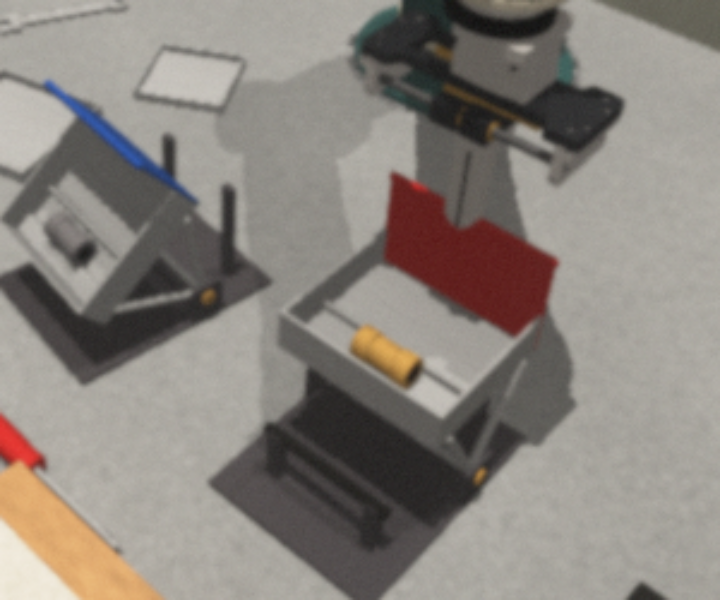

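View pics/top1.png

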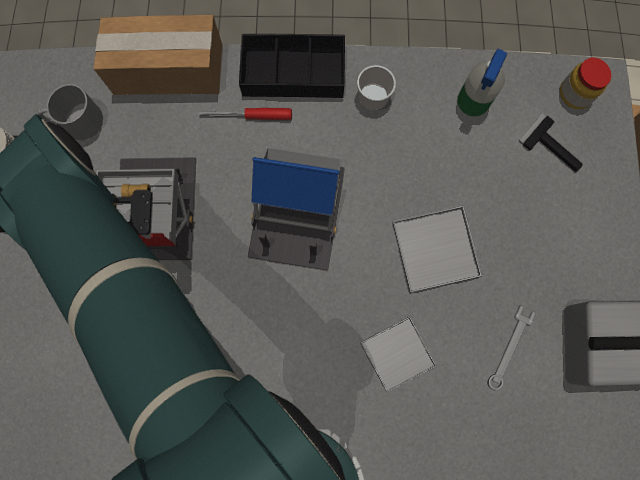

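The bin is fully forward. The contact force rose to 37 N at the stop, the rim is at x≈0.470, and the floor looks level. I back off, rise and measure the coupling.

```bash
python3 -m creep '[[0,0,-0.7,0,0],[0,0,-0.9,0,0],[-2,0,-0.4,0,0],[-3,0,0,0,0],[-3,0,0,0,0.85],[-3,0,0,0,0.85],[0,0,0,0,0.85],[0,0,0,0,0.85]]'
python3 - <<'E'
from h import *
go([0.57,0.30,0.20])
for n in ['wrist','scene']:
    c=cam(n);cv2.imwrite(f'pics/{n}2.png',c['frame'])
    f=c['frame'];hs=cv2.cvtColor(f,cv2.COLOR_BGR2HSV)
    m=((hs[...,0]>10)&(hs[...,0]<28)&(hs[...,1]>130)&(hs[...,2]>70)).astype(np.uint8)
    cn,_=cv2.findContours(m,0,2)
    for k in cn:
        if cv2.contourArea(k)<150: continue
        q=cv2.boxPoints(cv2.minAreaRect(k)); W=onplane(c,q,0.134)
        mm=np.zeros_like(m);cv2.drawContours(mm,[k],-1,1,-1);ys,xs=np.nonzero(mm);P=bydepth(c,np.c_[xs,ys])
        ctr=W.mean(0)
        if abs(ctr[1]-.3)<.12 and abs(ctr[0]-.57)<.1:print(n,q.mean(0),W.round(4).tolist(),ctr.round(4),'depth med',np.median(P,0).round(4),'zmax',np.percentile(P[:,2],95))
E
```

```text
time: 6.2
position: [0.4935, 0.2999, 0.3191]
orientation: [0.707, 0.01, -0.707, 0.009]
ft_force: [0.2, 0.3, -1.0]
width: 0.0238
pos [0.4935 0.2999 0.3191] axis [ 0.001  0.001 -1.   ] twist deg -0.0 shift now cm [11.92  0.2  -7.63] after twist [11.92  0.2  -7.63] t 6.2 w 0.0238 F [ 0.2  0.3 -1. ]
wrist [319.99997 129.     ] [[0.5549, 0.3297, 0.134], [0.5806, 0.3299, 0.134], [0.5819, 0.2805, 0.134], [0.5562, 0.2794, 0.134]] [0.5684 0.3049 0.134 ] depth med [0.5685 0.3047 0.1469] zmax 0.1495434948987757
scene [409.87085 347.6068 ] [[0.5845, 0.2816, 0.134], [0.5558, 0.2737, 0.134], [0.5541, 0.3266, 0.134], [0.5819, 0.3331, 0.134]] [0.5691 0.3038 0.134 ] depth med [0.5755 0.3078 0.1421] zmax 0.14667940764128787
```

View pics/wrist2.png

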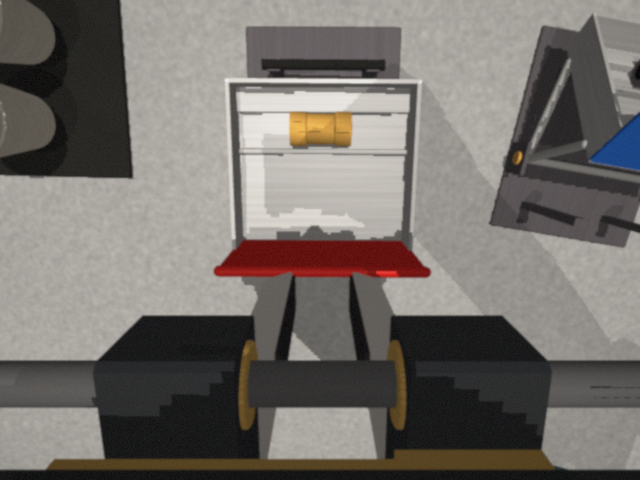

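The wrist view shows the brass coupling at (320,129) in its channel, in the now level red bin. The wrist and scene measurements agree on (0.569, 0.304).

```bash
python3 -m creep '[[0,-0.2,-2.5,0,0.8],[0,-0.2,-2.5,0,0.8],[0,0,-2.5,0,0.8],[0,0,0,0,0.8],[0,0,0,0,0.8],[3,0,0,0,0.8],[3,0,0,0,0.8],[0,0,0,0,0.8],[0,0,0,0,0.8]]'
python3 - <<'E'
from h import *
go([0.569,0.304,0.146])
c=cam('wrist');cv2.imwrite('pics/w3.png',c['frame'])
f=c['frame'];hs=cv2.cvtColor(f,cv2.COLOR_BGR2HSV)
m=((hs[...,0]>10)&(hs[...,0]<28)&(hs[...,1]>130)&(hs[...,2]>70)).astype(np.uint8)
for k in cv2.findContours(m,0,2)[0]:
    if cv2.contourArea(k)<150: continue
    q=cv2.boxPoints(cv2.minAreaRect(k));W=onplane(c,q,0.139);print(q.mean(0),W.round(4).tolist(),W.mean(0))
E
```

```text
time: 7.05
position: [0.5669, 0.3053, 0.2574]
orientation: [-0.706, -0.009, 0.708, -0.01]
ft_force: [-0.2, -0.2, 0.6]
width: 0.075
pos [0.5669 0.3053 0.2574] axis [-0.003 -0.001 -1.   ] twist deg 0.0 shift now cm [11.14  0.12 -0.23] after twist [11.14  0.12 -0.23] t 7.05 w 0.075 F [-0.2 -0.2  0.6]
[430. 459.] [[0.366, 0.3845, 0.139], [0.3834, 0.3841, 0.139], [0.3924, 0.0416, 0.139], [0.3751, 0.0381, 0.139]] [0.37923172 0.21208305 0.139     ]
[ 98.52312 384.3497 ] [[0.403, 0.5038, 0.139], [0.4816, 0.4848, 0.139], [0.4773, 0.4545, 0.139], [0.3981, 0.4719, 0.139]] [0.44001825 0.4787696  0.139     ]
[545.80927 384.2601 ] [[0.4854, 0.1533, 0.139], [0.4914, 0.1228, 0.139], [0.4138, 0.0994, 0.139], [0.4071, 0.1316, 0.139]] [0.4494153  0.12678093 0.139     ]
[324. 230.] [[0.5823, 0.3302, 0.139], [0.5836, 0.2804, 0.139], [0.5572, 0.2792, 0.139], [0.5558, 0.33, 0.139]] [0.56970289 0.30494545 0.139     ]
```

View pics/w3.png

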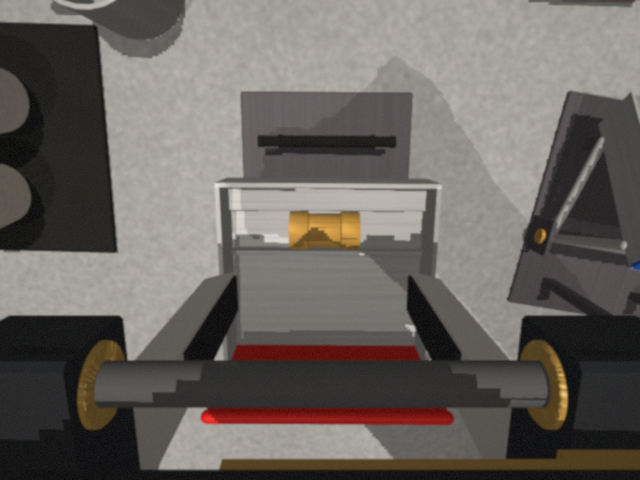

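The wrist view shows the coupling at (324,230), midway between the open fingers. I descend and grip across its flat ends.

```bash
python3 -m creep '[[3,0,-0.25,0,0.8],[3,0,0,0,0.8],[2.5,0,0,0,0.8],[1.5,0,0,0,0.8],[1,0,0,0,0.8],[0,0,0,0,0.8]]'; python3 -m creep '[[0,0,0,0,0.4],[0,0,0,0,0.4],[0,0,0,0,0.4],[0,0,0,0,0.4],[0,0,0,0,0.4],[0,0,0,0,0.4]]' 25;python3 -c "
from h import *
go([0.569,0.305,0.146]);c=cam('wrist');cv2.imwrite('pics/w4.png',c['frame'])"
```

```text
time: 7.6
position: [0.5704, 0.3056, 0.1479]
orientation: [-0.707, -0.009, 0.707, -0.01]
ft_force: [0.2, -0.6, 1.0]
width: 0.0756
time: 8.1
position: [0.5707, 0.3056, 0.1485]
orientation: [0.707, 0.01, -0.707, 0.009]
ft_force: [0.2, 0.2, 0.0]
width: 0.0395
pos [0.5707 0.3056 0.1485] axis [ 0.  0. -1.] twist deg -0.0 shift now cm [0.25 0.06 0.17] after twist [0.25 0.06 0.17] t 8.1 w 0.0395 F [0.2 0.2 0. ]
```

View pics/w4.png

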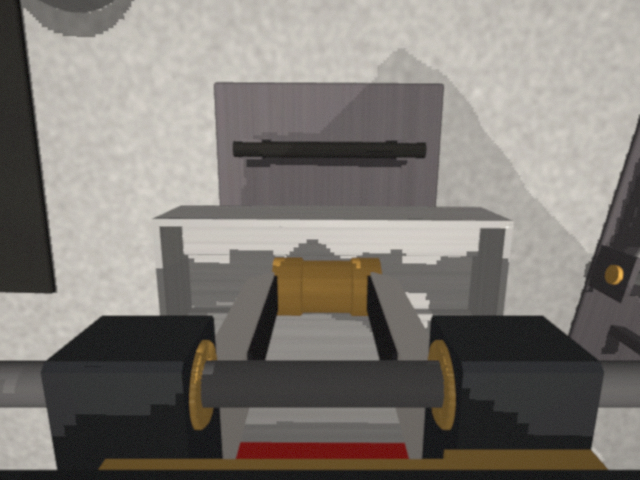

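Run:
```python
from h import *
c=cam('wrist');Ti=np.linalg.inv(c['T']);print(bot.get_obs()['position'],bot.get_obs()['width'])
K=np.array(c['intrinsics'])
def pr(p):
    q=Ti[:3,:3]@np.array(p)+Ti[:3,3];return (K@(q/q[2]))[:2].round(0)
for n,p in dict(tip=[.5707,.3056,.1265],tipL=[.5707,.3256,.1265],tipR=[.5707,.2856,.1265],tcp=[.5707,.3056,.1485],cplT=[.569,.305,.148],LT=[.569,.33,.134],RT=[.569,.28,.134],back=[.583,.305,.134]).items(): print(n,pr(p))
uv=[[327,262],[327,275],[327,287],[327,300],[327,312],[285,287],[368,287],[262,330],[258,350],[285,330]]
print(np.c_[uv,bydepth(c,uv).round(3)])
s=cam('scene');cv2.imwrite('pics/c5.png',cv2.resize(s['frame'][250:430,320:520],None,fx=3.3,fy=3.3))
cv2.imwrite('pics/c6.png',cv2.resize(c['frame'][230:400,200:430],None,fx=3.4,fy=3.4))
```

```text
[0.57061232 0.3055768  0.14830012] 0.03761670678514385
tip [324. 276.]
tipL [284. 275.]
tipR [364. 277.]
tcp [325. 292.]
cplT [326. 295.]
LT [274. 283.]
RT [377. 286.]
back [326. 257.]
[[3.27e+02 2.62e+02 5.81e-01 3.05e-01 1.35e-01]
 [3.27e+02 2.75e+02 5.77e-01 3.05e-01 1.45e-01]
 [3.27e+02 2.87e+02 5.72e-01 3.05e-01 1.46e-01]
 [3.27e+02 3.00e+02 5.66e-01 3.04e-01 1.47e-01]
 [3.27e+02 3.12e+02 5.58e-01 3.04e-01 1.42e-01]
 [2.85e+02 2.87e+02 6.38e-01 3.08e-01 3.30e-01]
 [3.68e+02 2.87e+02 5.79e-01 2.88e-01 1.64e-01]
 [2.62e+02 3.30e+02 5.77e-01 3.26e-01 2.03e-01]
 [2.58e+02 3.50e+02 5.76e-01 3.26e-01 2.14e-01]
 [2.85e+02 3.30e+02 5.39e-01 3.25e-01 1.21e-01]]
```

View pics/c5.png

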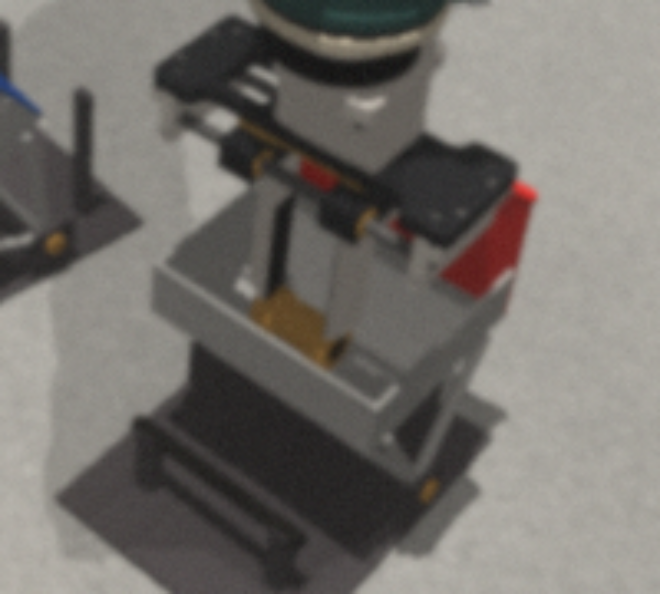

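View pics/c6.png

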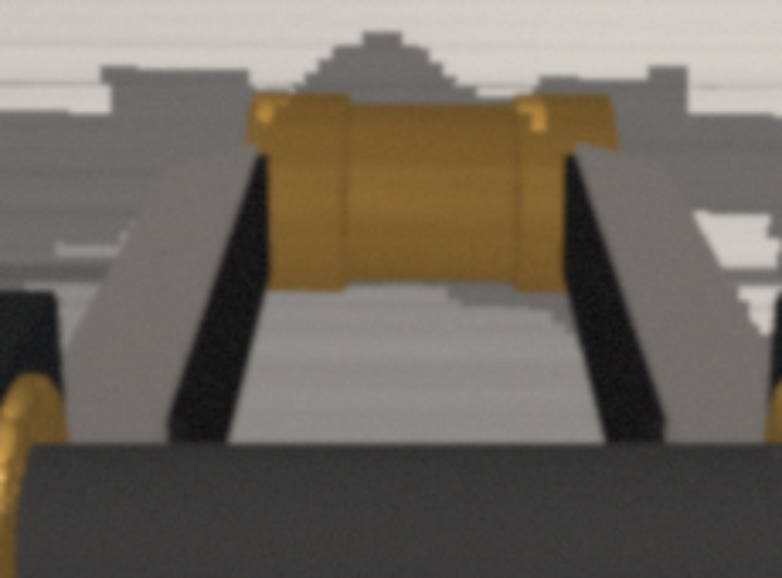

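Run:
```python
from h import *
print(bot.tip_reach, bot.get_obs()['ft_force'])
c=cam('wrist')
uv=[[u,v] for u in (265,270,274,277) for v in range(270,300,3)]
for a,b in zip(uv,bydepth(c,uv).round(4)):print(a,b,c['z_map'][a[1],a[0]])
```

```text
0.022 [-0.45987645 -0.62159996 -0.04478997]
[265, 270] [0.5715 0.336  0.1211] 0.21872315
[265, 273] [0.5701 0.3359 0.1216] 0.2185342
[265, 276] [0.5803 0.3312 0.1572] 0.18154554
[265, 279] [0.5804 0.3307 0.1615] 0.17731224
[265, 282] [0.5804 0.3302 0.1651] 0.17385884
[265, 285] [0.5799 0.3299 0.1676] 0.17158659
[265, 288] [0.5803 0.3293 0.1721] 0.1670363
[265, 291] [0.5807 0.3287 0.1766] 0.1626533
[265, 294] [0.5805 0.3284 0.1792] 0.16009775
[265, 297] [0.5803 0.3281 0.1818] 0.15768044
[270, 270] [0.5718 0.3333 0.1218] 0.21796036
[270, 273] [0.5803 0.3296 0.1529] 0.18577798
[270, 276] [0.5803 0.3291 0.1571] 0.18169276
[270, 279] [0.5808 0.3285 0.1624] 0.17641309
[270, 282] [0.5805 0.3281 0.1654] 0.1735107
[270, 285] [0.5804 0.3277 0.1688] 0.17023513
[270, 288] [0.5798 0.3275 0.1705] 0.16874398
[270, 291] [0.5787 0.3275 0.171 ] 0.16847591
[270, 294] [0.5792 0.327  0.1755] 0.16409415
[270, 297] [0.5793 0.3265 0.179 ] 0.16064887
[274, 270] [0.5792 0.3288 0.145 ] 0.19375786
[274, 273] [0.5802 0.328  0.1523] 0.1863581
[274, 276] [0.58   0.3276 0.1559] 0.18295686
[274, 279] [0.5792 0.3274 0.1575] 0.18153836
[274, 282] [0.5786 0.3271 0.1597] 0.17953351
[274, 285] [0.5795 0.3265 0.166 ] 0.173202
[274, 288] [0.5789 0.3263 0.1679] 0.17155088
[274, 291] [0.5787 0.3259 0.1709] 0.16863987
[274, 294] [0.5769 0.3261 0.1695] 0.1704248
[274, 297] [0.5757 0.3261 0.1695] 0.1706757
[277, 270] [0.579  0.3275 0.1441] 0.19466548
[277, 273] [0.5779 0.3274 0.1451] 0.1938976
[277, 276] [0.5795 0.3264 0.1545] 0.1843879
[277, 279] [0.5791 0.3261 0.1573] 0.18175732
[277, 282] [0.5779 0.3261 0.1577] 0.18166961
[277, 285] [0.5766 0.3261 0.1578] 0.18191841
[277, 288] [0.5757 0.3259 0.1591] 0.18077712
[277, 291] [0.5743 0.326  0.1589] 0.18130022
[277, 294] [0.5732 0.3259 0.1596] 0.18085581
[277, 297] [0.5725 0.3257 0.1612] 0.17946322
```

The fingers closed to 38 mm, less than the 50 mm length, so the coupling isn't gripped. The wrist depth puts the visible finger ends at about z 0.153, above the coupling. I'll open, rise, and check the fingertip height with the independent scene camera.

```bash
python3 -m creep '[[0,0,0,0,0.8],[0,0,0,0,0.8],[0,0,0,0,0.8],[0,0,0,0,0.8],[-3,0,0,0,0.8],[-3,0,0,0,0.8],[-2,0,0,0,0.8],[0,0,0,0,0.8],[0,0,0,0,0.8]]'
python3 - <<'E'
from h import *
go([.57,.305,.146])
s=cam('scene');f=s['frame']
o=bot.get_obs();Ti=np.linalg.inv(s['T']);K=np.array(s['intrinsics']);M=R.from_quat(o['orientation']).as_matrix()
big=cv2.resize(f[210:410,320:520],None,fx=3,fy=3)
for dy in(-.04,.04):
  for dx in (0,.022):
    p=o['position']+M@np.array([dx,dy,0]);q=Ti[:3,:3]@p+Ti[:3,3];a=q[:2]/q[2];a=a*(1+s['k1']*(a@a));u=K[:2,:2]@a+K[:2,2]
    print(dx,dy,u);cv2.circle(big,tuple(((u-[320,210])*3).astype(int)),4,(0,255,0) if dx else (255,0,255),-1)
cv2.imwrite('pics/c7.png',big)
c=cam('wrist');cv2.imwrite('pics/w5.png',c['frame'])
E
```

```text
time: 9.05
position: [0.5709, 0.3058, 0.229]
orientation: [0.708, 0.01, -0.706, 0.009]
ft_force: [0.8, -0.6, -0.5]
width: 0.0753
pos [0.5709 0.3058 0.229 ] axis [ 0.002  0.001 -1.   ] twist deg -0.0 shift now cm [8.3  0.08 0.11] after twist [8.3  0.08 0.11] t 9.05 w 0.0753 F [ 0.8 -0.6 -0.5]
0 -0.04 [434.81516107 322.42428189]
0.022 -0.04 [433.17470033 331.71621926]
0 0.04 [396.50853816 299.9564182 ]
0.022 0.04 [395.55283912 309.13104594]
```

View pics/c7.png

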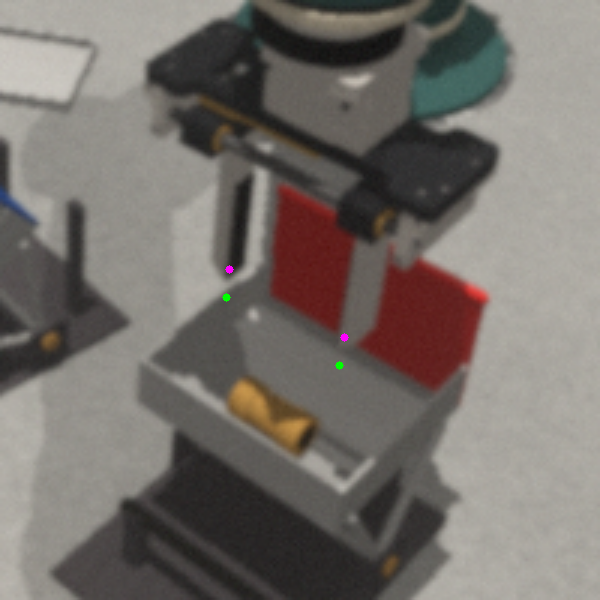

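View pics/w5.png

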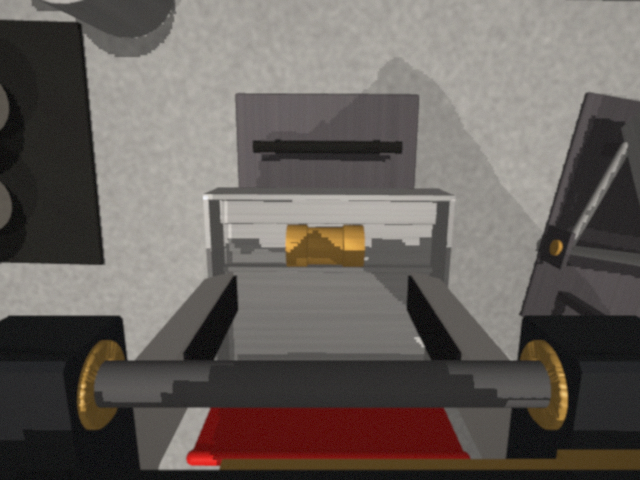

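Both cameras show the fingertips ending about level with the reported TCP, not the 22 mm ahead given in the spec. The last grasp therefore closed just above the coupling. I'll rely on the pictures and go lower in guarded steps, checking the force.

```bash
python3 -m creep '[[3,0,0.1,0,0.8],[3,0,0,0,0.8],[2,0,0,0,0.8],[0.8,0,0,0,0.8],[0.3,0,0,0,0.8],[0,0,0,0,0.8]]';python3 -m creep '[[0.3,0,0,0,0.8],[0.3,0,0,0,0.8],[0,0,0,0,0.8]]'
```

```text
time: 9.65
position: [0.5694, 0.3056, 0.1368]
orientation: [-0.707, -0.01, 0.707, -0.01]
ft_force: [0.3, -0.3, -0.2]
width: 0.0751
time: 9.9
position: [0.5697, 0.3056, 0.1314]
orientation: [0.707, 0.01, -0.707, 0.009]
ft_force: [-1.0, 0.0, -0.4]
width: 0.0752
```

```bash
python3 -m creep '[[0.3,0,0,0,0.8],[0.3,0,0,0,0.8],[0,0,0,0,0.8]]';python3 -m creep '[[0,0,0,0,0.45],[0,0,0,0,0.45],[0,0,0,0,0.45],[0,0,0,0,0.45],[0,0,0,0,0.45],[0,0,0,0,0.45]]' 25; python3 -c "
from h import *
c=cam('wrist');cv2.imwrite('pics/w6.png',c['frame'])"
```

```text
time: 10.15
position: [0.5694, 0.3054, 0.1247]
orientation: [-0.707, -0.009, 0.707, -0.01]
ft_force: [0.4, -0.6, 0.9]
width: 0.0751
time: 10.65
position: [0.5696, 0.3055, 0.1253]
orientation: [0.707, 0.01, -0.707, 0.009]
ft_force: [-0.6, -1.2, 0.8]
width: 0.0501
```

View pics/w6.png

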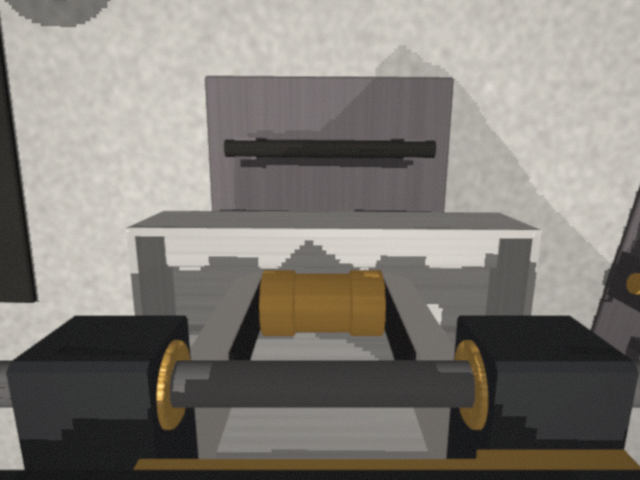

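The wrist view shows the coupling between the pads at (322,303). The width stopped at 50.1 mm, so it is gripped. I lift.

```bash
python3 -m creep '[[-0.5,0,0,0,0.45],[-1,0,0,0,0.45],[-2,0,0,0,0.45],[-3,0,0,0,0.45],[-3,0,0,0,0.45],[-3,0,0,0,0.45],[-3,0,0,0,0.45],[-3,0,0,0,0.45],[-2,0,0,0,0.45],[0,0,0,0,0.45]]'
python3 - <<'E'
from h import *
# tray yaw
a=np.arctan2(-0.347+0.198,0.587-0.55);print('tray yaw',np.degrees(a))
go([.4946,-.2882,.3])
a=np.arctan2(0.15,-0.036)
go([.4946,-.2882,.3],jaw=np.array([np.cos(a),np.sin(a)]))
c=cam('wrist');cv2.imwrite('pics/w7.png',c['frame'])
E
```

```text
time: 11.53
position: [0.5703, 0.3066, 0.3358]
orientation: [0.709, 0.011, -0.705, 0.008]
ft_force: [0.4, 1.1, 0.0]
width: 0.0499
tray yaw -76.05427111635281
pos [0.5703 0.3066 0.3358] axis [ 0.006  0.003 -1.   ] twist deg 0.0 shift now cm [ 3.34 59.26  9.2 ] after twist [ 3.34 59.26  9.19] t 11.53 w 0.0499 F [0.4 1.1 0. ]
pos [0.5703 0.3066 0.3358] axis [ 0.006  0.003 -1.   ] twist deg -11.9 shift now cm [ 3.34 59.26  9.2 ] after twist [ 3.34 56.08 21.27] t 11.53 w 0.0499 F [0.4 1.1 0. ]
```

View pics/w7.png

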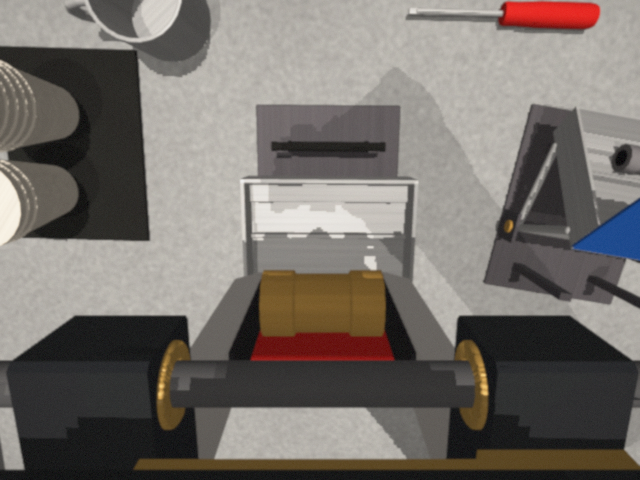

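```bash
python3 -m creep '[[0,2,0.3,0,0.45],[0,3.5,0.6,0,0.45],[0,3.5,0.6,0,0.45],[0,3.5,0.6,0,0.45],[0,3.5,0.6,0,0.45],[0,3.5,0.6,0,0.45],[0,3.5,0.6,0,0.45],[0,3.5,0.6,0,0.45],[0,3.5,0.6,0,0.45],[0,3.5,0.6,0,0.45]]' ;  python3 -m creep '[[0,3.5,0.6,0,0.45],[0,3.5,0.6,0,0.45],[0,3.5,0.6,0,0.45],[0,3.5,0.6,0,0.45],[0,3.5,0.6,0,0.45],[0,3.5,0.6,0,0.45],[0,2.5,0.3,0,0.45],[0,1.5,0,0,0.45],[0,0,0,0,0.45],[0,0,0,0,0.45]]'
python3 - <<'E'
from h import *
a=np.arctan2(0.15,-0.036);j=np.array([np.cos(a),np.sin(a)])
go([.4946,-.2882,.03],jaw=j)
c=cam('wrist');f=c['frame'];cv2.imwrite('pics/w8.png',f)
t=cam('top');cv2.imwrite('pics/top8.png',t['frame'])
E
```

```text
time: 12.42
position: [0.5205, -0.0325, 0.3296]
orientation: [-0.707, -0.01, 0.707, -0.009]
ft_force: [1.0, 0.4, -0.5]
width: 0.0498
time: 13.25
position: [0.4894, -0.2813, 0.3295]
orientation: [-0.707, -0.01, 0.707, -0.009]
ft_force: [1.2, 1.0, -0.8]
width: 0.0499
pos [ 0.4894 -0.2813  0.3295] axis [-0.001  0.001 -1.   ] twist deg -12.0 shift now cm [29.94  0.74 -0.53] after twist [29.94  0.83 -0.37] t 13.25 w 0.0499 F [ 1.2  1.  -0.8]
```

View pics/w8.png

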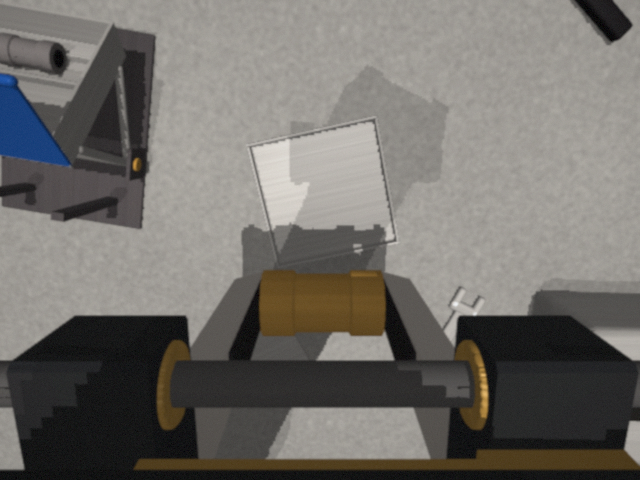

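View pics/top8.png

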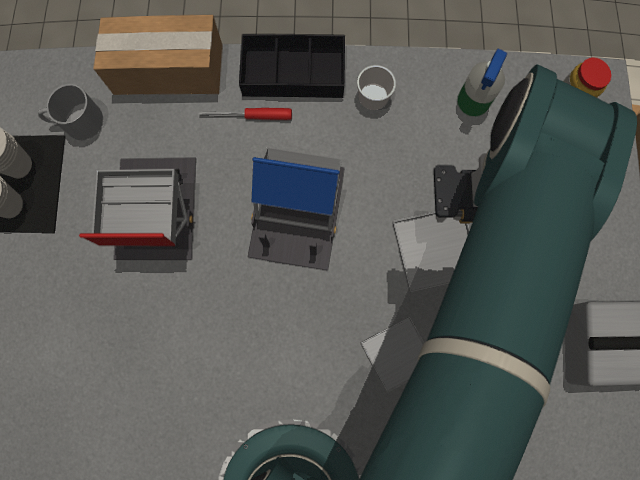

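```bash
python3 -m creep '[[4,0.8,-0.4,-6,0.45],[4,0,0,-6,0.45],[4,0,0,0,0.45],[4,0,0,0,0.45],[3,0,0,0,0.45],[2,0,0,0,0.45],[0,0,0,0,0.45],[0,0,0,0,0.45]]'
python3 - <<'E'
from h import *
c=cam('wrist');f=c['frame'];cv2.imwrite('pics/w9.png',f)
a=np.arctan2(0.15,-0.036);j=np.array([np.cos(a),np.sin(a)])
go([.4946,-.2882,.010],jaw=j)
E
```

```text
time: 14.02
position: [0.4938, -0.2884, 0.1203]
orientation: [-0.702, -0.084, 0.702, -0.084]
ft_force: [0.1, 0.1, -0.5]
width: 0.05
pos [ 0.4944 -0.2891  0.1214] axis [ 0.001 -0.    -1.   ] twist deg 0.1 shift now cm [11.14 -0.09 -0.03] after twist [11.14 -0.09 -0.03] t 14.07 w 0.0498 F [-0.1  0.2 -0.9]
```

View pics/w9.png

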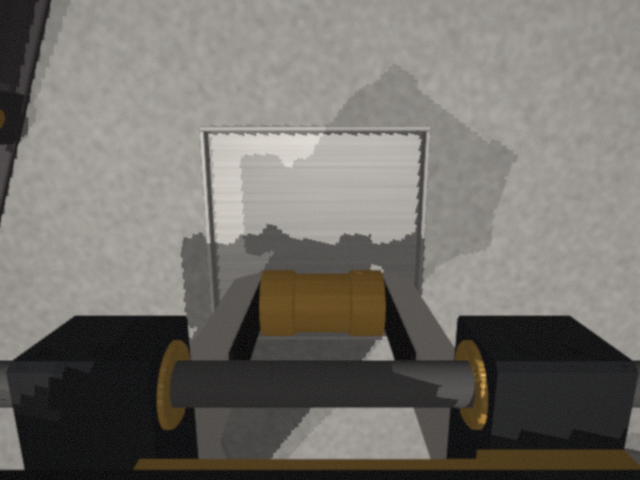

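The coupling is held above the large tray and square with it. The far wall is at row 129, columns 203-428. Lowering.

```bash
python3 -m creep '[[3,0,0,0,0.45],[3,0,0,0,0.45],[2.2,0,0,0,0.45],[1,0,0,0,0.45],[0.6,0,0,0,0.45],[0,0,0,0,0.45]]'; python3 -m creep '[[0.3,0,0,0,0.45],[0.2,0,0,0,0.45],[0,0,0,0,0.45]]';python3 -m creep '[[0.2,0,0,0,0.45],[0.1,0,0,0,0.45],[0,0,0,0,0.45]]'
```

```text
time: 14.57
position: [0.4941, -0.2898, 0.0227]
orientation: [0.702, 0.083, -0.702, 0.084]
ft_force: [-0.7, 0.0, -1.2]
width: 0.0498
time: 14.82
position: [0.4939, -0.2899, 0.0179]
orientation: [0.702, 0.083, -0.702, 0.084]
ft_force: [-0.4, 0.4, -0.6]
width: 0.0497
time: 15.07
position: [0.4935, -0.2897, 0.0141]
orientation: [-0.702, -0.083, 0.702, -0.083]
ft_force: [0.6, 0.4, -1.1]
width: 0.05
```

```bash
python3 -m creep '[[0.2,0,0,0,0.45],[0.1,0,0,0,0.45],[0,0,0,0,0.45]]'; python3 -m creep '[[0.1,0,0,0,0.45],[0.1,0,0,0,0.45],[0,0,0,0,0.45]]'
```

```text
time: 15.32
position: [0.4934, -0.2896, 0.0109]
orientation: [-0.702, -0.083, 0.702, -0.083]
ft_force: [-0.1, -0.2, -0.6]
width: 0.0498
time: 15.57
position: [0.4934, -0.2896, 0.0089]
orientation: [-0.702, -0.083, 0.702, -0.083]
ft_force: [-0.5, -0.4, -1.8]
width: 0.0493
```

```bash
python3 -m creep '[[0.1,0,0,0,0.45],[0,0,0,0,0.45],[0,0,0,0,0.45]]'; python3 -c "
from h import *
for i in range(3): print(bot.get_obs()['ft_force'],bot.get_obs()['position'])
c=cam('wrist');cv2.imwrite('pics/w10.png',c['frame'])
uv=[[322,v] for v in range(272,334,6)];print(bydepth(c,uv).round(4))"
```

```text
time: 15.82
position: [0.4936, -0.2897, 0.0082]
orientation: [0.702, 0.083, -0.702, 0.083]
ft_force: [-0.5, 0.9, 1.6]
width: 0.0497
[-0.54175156  0.87398282  1.62951807] [ 0.49359085 -0.28971132  0.00823428]
[-0.54175156  0.87398282  1.62951807] [ 0.49359085 -0.28971132  0.00823428]
[-0.54175156  0.87398282  1.62951807] [ 0.49359085 -0.28971132  0.00823428]
[[ 0.5015 -0.2868  0.0046]
 [ 0.5046 -0.286   0.0228]
 [ 0.5026 -0.2865  0.0243]
 [ 0.5014 -0.2868  0.028 ]
 [ 0.4993 -0.2873  0.0291]
 [ 0.4971 -0.2878  0.0299]
 [ 0.4951 -0.2883  0.0311]
 [ 0.4923 -0.289   0.0302]
 [ 0.4897 -0.2896  0.03  ]
 [ 0.4871 -0.2902  0.0299]
 [ 0.4731 -0.2936  0.0052]]
```

View pics/w10.png

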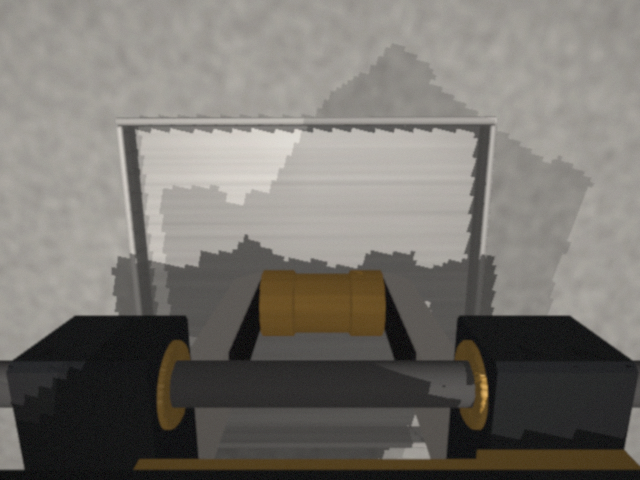

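```bash
python3 -m creep '[[0.1,0,0,0,0.45],[0,0,0,0,0.45],[0,0,0,0,0.45]]'; python3 -m creep '[[0,0,0,0,0.52],[0,0,0,0,0.54],[0,0,0,0,0.56],[0,0,0,0,0.58],[0,0,0,0,0.62],[0,0,0,0,0.66],[0,0,0,0,0.7],[0,0,0,0,0.74],[0,0,0,0,0.74],[0,0,0,0,0.74]]'
```

```text
time: 16.12
position: [0.4938, -0.2897, 0.008]
orientation: [0.702, 0.083, -0.702, 0.083]
ft_force: [-4.9, 2.3, 17.3]
width: 0.0497
time: 16.95
position: [0.4935, -0.2897, 0.0071]
orientation: [-0.702, -0.083, 0.702, -0.083]
ft_force: [-0.4, 0.3, 0.2]
width: 0.0696
```

Firm contact at 17 N before opening, and no force after. Now straight up.

```bash
python3 -m creep '[[-0.5,0,0,0,0.74],[-1,0,0,0,0.74],[-2,0,0,0,0.74],[-3,0,0,0,0.74],[-4,0,0,0,0.74],[-4,0,0,0,0.74],[-4,0,0,0,0.74],[-4,0,0,0,0.74],[0,0,4,0,0.74],[0,0,4,0,0.74]]'; python3 -m creep '[[0,0,3,0,0.74],[0,0,0,0,0.74],[0,0,0,0,0.74],[0,0,0,0,0.74]]'
python3 - <<'E'
from h import *
for n in ['wrist','top','scene']:
    c=cam(n);cv2.imwrite(f'pics/{n}11.png',c['frame'])
    f=c['frame'];hs=cv2.cvtColor(f,cv2.COLOR_BGR2HSV)
    m=((hs[...,0]>10)&(hs[...,0]<28)&(hs[...,1]>130)&(hs[...,2]>60)).astype(np.uint8)
    for k in cv2.findContours(m,0,2)[0]:
        if cv2.contourArea(k)<60: continue
        q=cv2.boxPoints(cv2.minAreaRect(k));W=onplane(c,q,0.017).mean(0)
        if np.hypot(*(W[:2]-[.494,-.289]))<.12:print(n,q.mean(0),W)
print(bot.get_obs()['time'])
E
```

```text
time: 17.78
position: [0.4167, -0.3082, 0.2351]
orientation: [0.703, 0.083, -0.701, 0.085]
ft_force: [-0.5, -1.9, -0.9]
width: 0.0697
time: 18.12
position: [0.3871, -0.3153, 0.233]
orientation: [0.702, 0.083, -0.702, 0.084]
ft_force: [0.3, 0.7, -0.3]
width: 0.0697
wrist [322.   90.5] [ 0.49262183 -0.28906749  0.017     ]
top [441.03326 247.78253] [ 0.49239029 -0.29352212  0.017     ]
scene [251.93106 246.3276 ] [ 0.49420472 -0.29084864  0.017     ]
18.2667
```

View pics/wrist11.png

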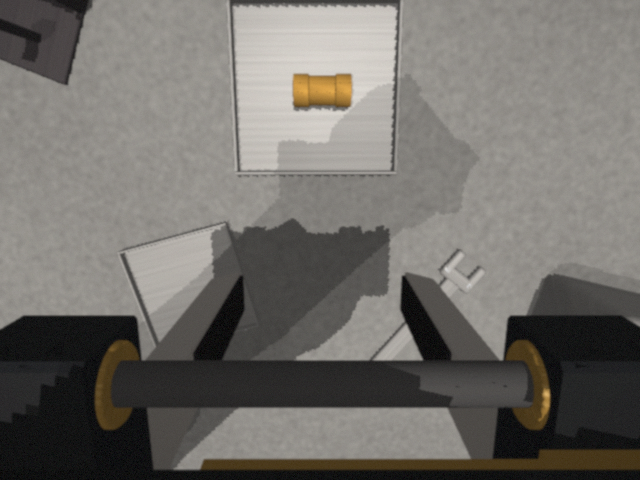

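View pics/scene11.png

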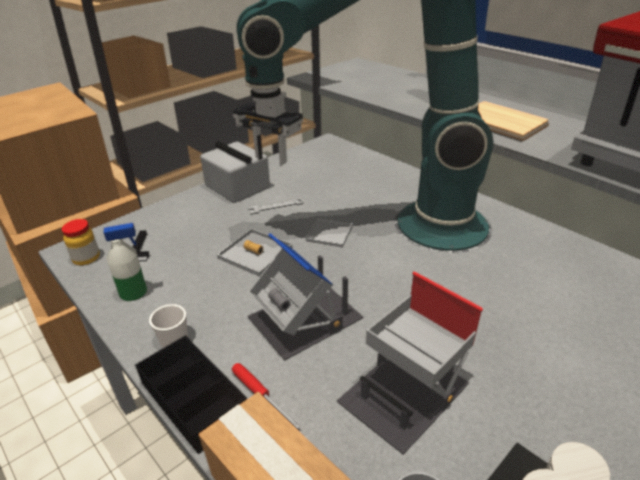

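The wrist view shows the coupling lying still in the middle of the large tray at (322,90). The scene view shows the red bin fully forward and empty, the blue bin untouched, and the arm clear of everything.

```bash
python3 -c "
from plant import bot
print(bot.finish_job())"
```

```text
the job is handed in; nothing more can be done
None
```

I tipped the red bin forward to its stop, took the brass coupling out of its back and set it down in the larger steel tray. I handed the job in at about 18 s of the 54 s allowed.

- **Final checks:** Wrist, top and scene cameras all put the coupling near the tray centre, at about (0.493, -0.290), agreeing to roughly 5 mm. The red bin is still fully forward and empty, the blue bin has not moved, and the gripper was clear and touching nothing.
- **Forces:** The closed fingers read 37 N against the rim at the front stop. Setting the coupling down read 17 N, and the reading was near zero after release.
- **First grasp failed:** The jaws shut to 38 mm just above the coupling without moving it. Both cameras showed the fingertips ending about level with the reported TCP, not the 22 mm ahead given in the spec. I went about 23 mm lower, and the second grasp stopped at 50 mm, the coupling's length.
- **Rim travel:** The rim moved about 132 mm by my measurement, against the 118 mm stated. I took the bin as fully forward from the rise in force at the stop and the level floor in the pictures.

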